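# Start a hygiene analyser with its two-key pod

## Task

Gently push the blue sample drawer of the analyser fully home. Then press both green keys of the yellow start pod together, one fingertip on each, keep both fully down for a good two seconds, and let both come up again. Lift nothing, and leave the wash bottle, the jar and the beaker where they stand.

Things in the scene. Friction and masses are not known exactly. Their poses are not given: they have to be found in the camera images.
- analyser: White bench analyser, fixed to the table: 200 mm deep, 240 wide, 90 high, with a dark screen on top. Origin on the table under the middle of its front face; its own +x points from the front face back into the housing, its z up. A blue-fronted drawer slides out of the front, towards its own -x. It stands either left or right of the robot's middle, its yaw up to 0.35 rad either way.
- drawer (a joint): How far the drawer is out, in m: 0 is fully home against its stop, 0.1 the most open; it starts 0.05 to 0.09 out. It stays where it is left; about 2 N of friction and 6 N s/m of damping resist it.
- drawer_face (a point): Middle of the front surface of the drawer's plain blue front panel (no handle), 50 mm above the table; axes as the analyser's. The panel is 140 mm wide, 12 mm thick and spans heights 20 to 80 mm; when the drawer is home this point is 12 mm in front of the housing's front face. Behind the panel is a grey tube rack level with 75 mm, with coloured tube caps 2 mm proud.
- pod: Yellow start pod, fixed to the table: 100 mm (its x) by 150 mm (its y), 60 high. Origin at the middle of its underside; z up, yaw up to 0.35 rad either way. It stands on the other side of the robot's middle from the analyser. On its top, in line along its y, are two green keys, their centres 66 mm apart, and midway between them a black guard rib 10 mm thick (y), 60 mm long (x), reaching 92 mm above the table.
- key_left_top (a point): Middle of the top of the round green key at the pod's +y side, 28 mm diameter, 78 mm above the table when up, in a grey collar of 44 mm diameter whose top is 72 mm above the table. It moves with the key.
- key_right_top (a point): The same for the equal key at the pod's -y side.
- key_left (a joint): How far the left key is pressed, in m: 0 is up, 0.006 fully down (flush with its collar). Sprung: starts to move at about 1.2 N, about 4 N when fully down, comes up by itself.
- key_right (a joint): The same for the right key.
- wash_bottle: Loose white wash bottle with blue collar and bent spout, 56 mm diameter, 147 high, standing just beyond the pod. Origin at the middle of its base. Leave alone.
- jar: Loose white jar, 56 mm diameter, 80 high, standing beside the analyser at its +y side. Origin at the middle of its base. Leave alone.
- beaker: Loose metal beaker, 66 mm diameter, 75 high, standing nearest the robot, near its middle. Origin at the middle of its base. Leave alone.
Mind the look-alikes: they are no part of the job. What is meant by the pod is not pink, and is the larger of those in its own colour.

How it is judged:
On the way, in this order (a step that is already met when the one before it is completed fails the run):
1. the drawer is fully home (within 3 mm), both keys still up (value of joint drawer below 0.003 m and value of joint each of key_left, key_right below 0.001 m), for 0.2 s.
2. both keys are down together (each more than 4.5 mm) under the fingers, for 1.7 s without a break, the drawer home (value of joint each of key_left, key_right above 0.0045 m and contact force between the fingers and pod above 2 N and value of joint drawer below 0.004 m), for 1.7 s.
At the end, for the whole second after the job is handed in: The drawer is home within 4 mm, both keys are up again (within 1 mm), and wash bottle, jar and beaker stand within 15 mm of where they stood (value of joint drawer below 0.004 m and value of joint each of key_left, key_right below 0.001 m and distance of each of wash_bottle, jar, beaker from where it was at the start of the episode below 0.015 m); the robot touches nothing.
It fails at once if a key is pressed (over 3 mm) while the drawer is not home (over 6 mm out) (value of joint drawer above 0.006 m and value of joint any of key_left, key_right above 0.003 m).
It fails at once if one key is pressed down (over 4.5 mm) while the other is still up (under 1 mm) ((value of joint key_left above 0.0045 m and value of joint key_right below 0.001 m) or (value of joint key_right above 0.0045 m and value of joint key_left below 0.001 m)).
It fails at once if the drawer is slammed (moves in faster than 0.3 m/s) (velocity of joint drawer below -0.3 m/s).
It fails at once if a bystander is shifted by more than 20 mm, lifted or tipped (distance of any of wash_bottle, jar, beaker from where it was at the start of the episode above 0.02 m or angle between any of wash_bottle, jar, beaker's own z axis and vertical above 0.3 rad).
It also fails if it takes over 53 s, if anything falls off the work surface, if the arm or the gripper's body presses on something with over 40 N, if the wrist force passes 120 N, or if a joint passes its speed limit or range.

## Robot

A 7-joint arm with a two-finger parallel gripper is mounted at the origin on the work surface. World frame = base frame: x ahead of the robot, y to its left, z up, the work surface at z = 0. Lengths are in m, angles in rad, forces in N, time in s.
With the tool pointing down it reaches from about 0.425 to 0.825 m from the base axis. Payload 3.6 kg.
Tool frame: the origin (TCP) lies between the finger pads; the fingertips stand 19 mm ahead of it and the grasp point (between the pads) is the TCP; x points along the fingers, y is the direction in which the jaws open and shut, and the axes are right-handed (so a half turn about x gives the same grasp; the last joint's range is limited). The gripper opens to 93 mm and grips with 3 to 60 N. Pads are 15 mm wide; open, the fingers measure 128 mm over their backs; the gripper's body (75 mm by 188 mm) begins 65 mm behind the grasp point.
Start: joints at [1.177, 0.615, -0.013, 1.423, 0.008, 1.103, -0.04], TCP at [0.233, -0.607, 0.238] pointing down, gripper open.
Joint ranges: [-3.12, 3.12], [-0.3, 2.06], [-1.34, 1.32], [0.26, 2.42], [-1.36, 4.5], [0.01, 1.98], [-2.84, 2.84]. Speed limits (rad/s): [2.79, 2.79, 3.14, 3.14, 3.14, 3.14, 3.14].

## Interface

Orientations are given as a unit quaternion [w, x, y, z].
In Python, from cell import ctrl gives the robot as it stands. The module is installed in compiled form; this text tells all that it offers.
- The arm moves only by the tool apply_moves, never from a script. Its argument "rows" is one flat list of numbers, 7 for each row, row after row: the turn, a rotation vector about the world's x, y, z in rad, then the shift along the world's x, y, z in cm, then the closure, from -1 (fully open) to 1 (shut), so that 0 is half open. In form: [ax, ay, az, dx, dy, dz, jaw, ax, ay, az, dx, dy, dz, jaw, ...]. A call has 1 to 5 rows; each row is the pose to reach, as a shift and turn from the pose commanded when the call began; what a row does not reach only later rows make up. A row lasts 1/8 s, in which the tool goes at most 62.5 mm and 10.7 degrees, less where a joint would pass 70% of its speed; a pose out of reach is approached as far as the arm can. A call with a gripper value outside its range is refused whole. The fingers move at their own pace and stop on an object; "grip_force" is the grip in N (left out, the last holds). Time passes only in rows, so rows that repeat a pose let the fingers close. It gives the time, the measured TCP pose, the force and the opening at its end, in the units of the state.
- ctrl.get_state(): the state, without advancing time (a new reading comes with each control period).
- ctrl.camera(name): name is "scene" or "top" or "wrist"; returns a dict with "pixels" (384x512x3 uint8, red, green, blue), "fx", "fy", "cx", "cy" (pixels), "k1" (the pictures are not rectified: a ray, as slopes to the right and down, at radius r is drawn at 1 + k1 r^2 times it, then the intrinsics apply), "rvec" (rotation vector, rad) and "tvec" (3), from world to camera coordinates, as OpenCV has them; the wrist camera has in their place "mount" (4x4, takes a point from camera to tool coordinates, whose origin is the TCP and whose axes are the tool frame's). Camera axes: x right, y down, z forward; pixel columns grow to the right and rows downward; lengths in m; the calibration is good to about 2 mm. A picture is of the moment at which its call begins: read the wrist's pose just before it. There is no depth.
- ctrl.hand_in(): hands the job in, once; it reports no verdict.
Trained networks look in the newest picture that a camera, given by its name, has taken for a name from the list of things; names that differ only in an ending like _2 or _b are one class to them, and where a whole thing is asked for, a point or a joint stands for the part that bears it (a point fixed in the world has none). Each returns a list of dicts, best first, with "confidence" (0 to 1); they miss things now and then, are a little off and sometimes report something else, mostly with a low value. They report only what shows in the picture. A call takes as long as a camera call. They do not tell look-alikes from the thing itself.
- ctrl.boxes_of(camera, name): "uv" ([column, row] in pixels, amid what is visible of it).
- ctrl.place_of(camera, name): "uv" ([column, row] in pixels: a listed point, or the origin of a listed thing).
The state is a dict: "clock": time; "joints": joint angles; "joint_vel": joint speeds; "effort": joint torques, N m; "eef_pos": TCP position; "tcp_rot": TCP orientation; "wrist_force": force on the tool from outside, world axes, zero at the start; "torque": the same for the moment, N m; "width": finger opening in m.
Only numpy, scipy, OpenCV 4.12 (cv2) and the standard library are available. Lean on these libraries where they do the work, as an engineer would, in place of code of your own. Each camera call takes 0.05 s, during which the arm holds its last target. There are 200 camera calls.

## Working session

There is one attempt and no reset: what is moved stays moved. The work goes in short steps, Python scripts to look and compute and a tool call to move; the robot and the scene stay as the last step left them, time stands still between calls to the robot, and variables do not carry over. Pictures are saved under pics/ and viewed, about 8 in all and at most 12, crops included, and the job is handed in when it is done.

Besides the shell and the picture viewer there is one more tool, called after ">>>" by a JSON object that holds its "fn" and its "kwargs", one argument or row to a line. apply_moves: Moves the arm, as the interface text tells. Its arguments: {"type":"object","properties":{"rows":{"type":"array","items":{"type":"number"}},"grip_force":{"type":"number"}},"required":["rows"]}

```bash
mkdir -p pics; cat > h.py <<'E'
import numpy as np, cv2
from scipy.spatial.transform import Rotation as R
from cell import ctrl
def ray(c,uv):
    x=(uv[0]-c['cx'])/c['fx']; y=(uv[1]-c['cy'])/c['fy']
    d=np.array([x,y]); u=d.copy()
    for _ in range(30): u=d/(1+c['k1']*(u@u))
    v=np.array([u[0],u[1],1.])
    if 'mount' in c:
        T=np.array(c['mount']); s=c['state']; q=s['tcp_rot']; W=R.from_quat([q[1],q[2],q[3],q[0]])
        return W.apply(T[:3,3])+s['eef_pos'], W.apply(T[:3,:3]@v)
    M=R.from_rotvec(np.ravel(c['rvec'])).as_matrix()
    return -M.T@np.ravel(c['tvec']), M.T@v
def at(c,uv,z):
    o,d=ray(c,uv); return o+d*(z-o[2])/d[2]
def cam(n):
    s=ctrl.get_state(); c=ctrl.camera(n); c['state']=s; return c
def save(c,f): cv2.imwrite('pics/'+f,np.ascontiguousarray(c['pixels'][:,:,::-1]))
E
python3 - <<'E'
from h import *
np.set_printoptions(precision=3,suppress=True)
s=ctrl.get_state(); print(s)
Z=dict(analyser=0,drawer_face=.05,pod=0,key_left_top=.078,key_right_top=.078,wash_bottle=0,jar=0,beaker=0)
for n in('top','scene'):
    c=cam(n); save(c,n+'0.png')
    print(n, 'campos',ray(c,(256,192))[0])
    for k,z in Z.items():
        print(k,[(np.round(d['confidence'],2),np.round(d['uv']),at(c,d['uv'],z)[:2]) for d in ctrl.place_of(n,k)[:4]])
E
```

```text
{'clock': 0.0, 'joints': array([ 1.178,  0.616, -0.013,  1.425,  0.008,  1.103, -0.04 ]), 'joint_vel': array([-0.002, -0.001,  0.001,  0.   ,  0.002, -0.001, -0.002]), 'effort': array([ -0.001, -45.894,   0.209, -16.574,  -0.061,   0.021,   0.   ]), 'eef_pos': array([ 0.233, -0.606,  0.236]), 'tcp_rot': array([-0.128, -0.695, -0.13 ,  0.695]), 'wrist_force': array([ 1.097,  0.47 , -0.501]), 'torque': array([ 0.042, -0.018,  0.075]), 'width': 0.09295095310857822}
top campos [0.342 0.09  1.246]
analyser [(np.float64(0.62), array([363., 173.]), array([ 0.623, -0.212]))]
drawer_face [(np.float64(0.64), array([376., 195.]), array([ 0.55 , -0.237]))]
pod [(np.float64(0.93), array([238., 234.]), array([0.434, 0.155])), (np.float64(0.82), array([211., 183.]), array([0.584, 0.239])), (np.float64(0.74), array([223., 140.]), array([0.717, 0.208])), (np.float64(0.55), array([142., 188.]), array([0.564, 0.442]))]
key_left_top [(np.float64(0.64), array([121., 176.]), array([0.582, 0.48 ])), (np.float64(0.47), array([197., 174.]), array([0.594, 0.269]))]
key_right_top [(np.float64(0.66), array([376
[... 959 characters left out ...]
([0.592, 0.272])), (np.float64(0.6), array([296., 191.]), array([0.474, 0.191])), (np.float64(0.48), array([364., 264.]), array([0.572, 0.469])), (np.float64(0.35), array([246., 265.]), array([0.76 , 0.262]))]
key_right_top [(np.float64(0.59), array([347., 245.]), array([0.547, 0.406])), (np.float64(0.44), array([273., 217.]), array([0.594, 0.209])), (np.float64(0.42), array([286., 177.]), array([0.447, 0.134]))]
wash_bottle [(np.float64(0.79), array([243., 263.]), array([0.715, 0.212])), (np.float64(0.51), array([267., 166.]), array([0.37 , 0.001]))]
jar [(np.float64(0.75), array([210., 193.]), array([ 0.584, -0.045]))]
beaker [(np.float64(0.95), array([266., 170.]), array([0.388, 0.014]))]
```

View pics/top0.png

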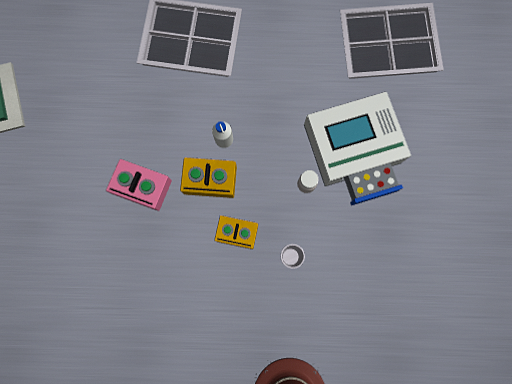

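View pics/scene0.png

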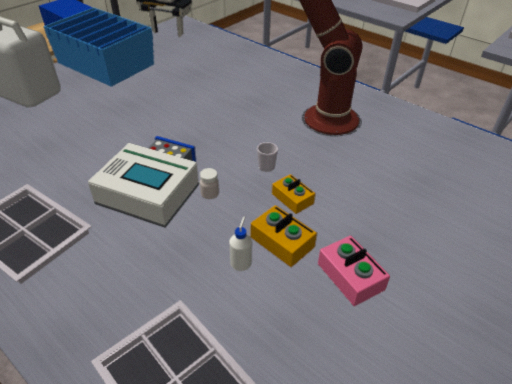

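The true candidates for the pod are the large yellow one at top-view (209,177), the small yellow at (237,232) and the pink at (138,185). I choose the larger yellow one at (209,177), with keys at about (196,174) and (219,176). The wash bottle stands beyond it at (222,134), which fits. The analyser is at (355,137), with the blue drawer front from (352,203) to (402,187), the jar at (309,181) and the beaker at (292,256).

```bash
cat > meas.py <<'E'
from h import *
np.set_printoptions(precision=4,suppress=True)
def blobs(c,lo,hi,box):
    hsv=cv2.cvtColor(np.ascontiguousarray(c['pixels']),cv2.COLOR_RGB2HSV)
    m=cv2.inRange(hsv,lo,hi); k=np.zeros_like(m); x0,y0,x1,y1=box; k[y0:y1,x0:x1]=m[y0:y1,x0:x1]
    n,l,st,ce=cv2.connectedComponentsWithStats(k)
    return [(st[i][4],ce[i],l==i) for i in np.argsort(-st[:,4]) if i and st[i][4]>15]
E
python3 - <<'E'
from meas import *
for n,gb,bb in(('top',(180,150,240,205),(335,160,415,215)),('scene',(250,205,320,262),(140,125,205,165))):
    c=cam(n)
    print(n)
    for a,ce,m in blobs(c,(50,90,40),(85,255,255),gb)[:3]: print(' green',a,ce,at(c,ce,.078))
    for a,ce,m in blobs(c,(105,150,60),(125,255,255),bb)[:2]:
        p=cv2.boxPoints(cv2.minAreaRect(np.argwhere(m)[:,::-1].astype(np.float32)))
        print(' blue',a,ce); [print('   ',q,at(c,q,.08)[:2],at(c,q,.02)[:2]) for q in p]
    x0,y0,x1,y1=(170,120,420,270) if n=='top' else (80,110,340,280)
    cv2.imwrite(f'pics/{n}1.png',cv2.resize(np.ascontiguousarray(c['pixels'][y0:y1,x0:x1,::-1]),None,fx=3,fy=3,interpolation=cv2.INTER_CUBIC))
E
```

```text
top
 green 77 [195.2468 173.2597] [0.5944 0.2739 0.078 ]
 green 76 [218.6579 174.8816] [0.5913 0.2084 0.078 ]
 blue 237 [376.865  193.9747]
    [349.6398 199.6927] [ 0.5293 -0.1552] [ 0.5389 -0.1678]
    [400.8967 183.5063] [ 0.578  -0.2975] [ 0.5901 -0.3174]
    [402.4382 188.3879] [ 0.5643 -0.3012] [ 0.5758 -0.3213]
    [351.1813 204.5743] [ 0.5158 -0.1592] [ 0.5248 -0.172 ]
scene
 green 80 [292.9875 229.625 ] [0.5963 0.2754 0.078 ]
 green 73 [274.0411 216.411 ] [0.5922 0.2095 0.078 ]
 blue 148 [178.6622 144.7838]
    [155.5648 137.7461] [ 0.5756 -0.2926] [ 0.5273 -0.3636]
    [161.4767 127.6114] [ 0.5262 -0.3221] [ 0.4743 -0.3953]
    [199.8394 149.9896] [ 0.5255 -0.1415] [ 0.4736 -0.2018]
    [193.9275 160.1243] [ 0.5721 -0.1184] [ 0.5236 -0.177 ]
```

View pics/top1.png

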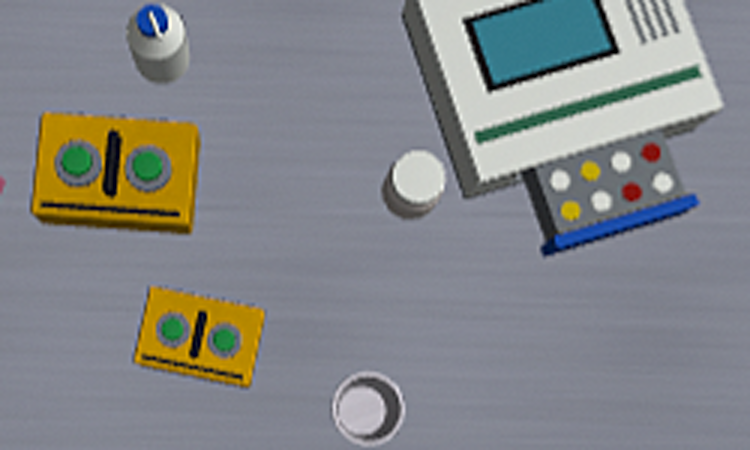

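The crop shows the large yellow pod with its keys at crop (77,161) and (147,165), the smaller yellow look-alike below at (200,333), and the drawer out with its blue front running from (545,250) to (697,200).

```bash
python3 - <<'E'
from meas import *
s=ctrl.get_state(); q=s['tcp_rot']; W=R.from_quat([q[1],q[2],q[3],q[0]])
print(s['clock'],s['eef_pos']); print(W.as_matrix())
c=cam('top')
a,b=at(c,(325.7,181.7),.09),at(c,(410.7,154.3),.09); print(a,b,np.arctan2(b[0]-a[0],a[1]-b[1]),np.linalg.norm(a-b),(a+b)/2)
for nm,yaw in(('drawer',.328),('pod',-.05)):
  x=np.array([np.cos(yaw),np.sin(yaw),0]);y=np.array([-x[1],x[0],0])
  for sg in(1,-1):
    T=np.column_stack([[0,0,-1],sg*y,np.cross([0,0,-1],sg*y)])
    print(nm,sg,(R.from_matrix(T)*W.inv()).as_rotvec())
E
```

```text
1.0 [ 0.2331 -0.6067  0.2376]
[[ 0.      0.3587 -0.9335]
 [ 0.0001 -0.9335 -0.3587]
 [-1.     -0.0001 -0.0001]]
[ 0.5763 -0.0881  0.09  ] [ 0.6594 -0.3244  0.09  ] 0.3381140967239743 0.2504953100590032 [ 0.6178 -0.2063  0.09  ]
drawer 1 [-0.     -0.0002  3.1027]
drawer -1 [-0.0001  0.     -0.0389]
pod 1 [-0.0001 -0.0001  2.7247]
pod -1 [-0.0001  0.     -0.4169]
```

>>> {"fn": "apply_moves", "kwargs": {
  "rows": [0,0,-0.01,5,6.8,0,1,0,0,-0.02,9,12.3,0,1,0,0,-0.03,13,17.8,0,1,0,0,-0.035,17,23.3,0,1,0,0,-0.035,21,28.8,-2,1],
  "grip_force": 10
}}

```text
clock: 1.68
eef_pos: [0.4184, -0.3539, 0.2271]
tcp_rot: [0.118, 0.698, 0.116, -0.697]
wrist_force: [-0.1, -1.3, -0.2]
width: 0.0479
```

>>> {"fn": "apply_moves", "kwargs": {
  "rows": [0,0,0,3,4,-3,1,0,0,0,5.2,7,-8,1,0,0,0,5.2,7,-13,1,0,0,0,5.2,7,-15.8,1,0,0,0,5.2,7,-15.8,1]
}}

```text
clock: 2.3
eef_pos: [0.4674, -0.2843, 0.0663]
tcp_rot: [-0.116, -0.696, -0.118, 0.699]
wrist_force: [-0.5, -0.1, 0.9]
width: 0.0013
```

>>> {"fn": "apply_moves", "kwargs": {
  "rows": [0,0,0,2.8,3.5,-0.6,1,0,0,0,2.8,3.5,-0.6,1]
}}

```text
clock: 2.55
eef_pos: [0.5005, -0.2465, 0.0636]
tcp_rot: [0.119, 0.699, 0.119, -0.695]
wrist_force: [-1.1, -0.2, 0.5]
width: 0.0001
```

```bash
python3 - <<'E'
from meas import *
s=ctrl.get_state(); print(s['eef_pos'],s['wrist_force'])
c=cam('top'); 
W=c['pixels'][130:270,250:430,::-1]; V=cam('wrist')
a=cv2.resize(np.ascontiguousarray(W),(490,384),interpolation=cv2.INTER_CUBIC)
im=np.hstack([a,np.ascontiguousarray(V['pixels'][:,:,::-1])]); cv2.imwrite('pics/pre.png',cv2.resize(im,(790,303)))
E
```

```text
[ 0.5005 -0.2465  0.0636] [-1.139  -0.2039  0.5403]
```

View pics/pre.png

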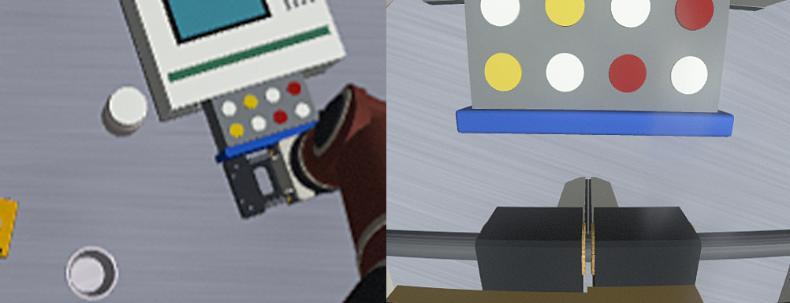

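The wrist view shows the closed fingers centred on the blue panel at (590,122) and square to it. The view from above agrees.

>>> {"fn": "apply_moves", "kwargs": {
  "rows": [0,0,0,1.4,0.5,0,1,0,0,0,2.6,0.9,0,1,0,0,0,3.8,1.3,0,1,0,0,0,5.0,1.7,0,1,0,0,0,6.0,2.1,0,1]
}}

```text
clock: 3.28
eef_pos: [0.557, -0.23, 0.062]
tcp_rot: [-0.117, -0.697, -0.116, 0.698]
wrist_force: [-2.2, -1.7, 0.6]
width: 0.0002
```

>>> {"fn": "apply_moves", "kwargs": {
  "rows": [0,0,0,0.9,0.3,0,1,0,0,0,1.8,0.6,0,1,0,0,0,2.4,0.8,0,1,0,0,0,2.8,0.95,0,1,0,0,0,3.2,1.1,0,1]
}}

```text
clock: 3.9
eef_pos: [0.5886, -0.2181, 0.062]
tcp_rot: [-0.117, -0.697, -0.117, 0.698]
wrist_force: [-1.3, -2.4, -0.3]
width: 0.0007
```

>>> {"fn": "apply_moves", "kwargs": {
  "rows": [0,0,0,0.3,0.1,0,1,0,0,0,0.6,0.2,0,1,0,0,0,0.9,0.3,0,1,0,0,0,0.9,0.3,0,1]
}}

```text
clock: 4.4
eef_pos: [0.5962, -0.2155, 0.062]
tcp_rot: [-0.116, -0.696, -0.117, 0.699]
wrist_force: [-4.5, -2.4, 2.2]
width: 0.0003
```

>>> {"fn": "apply_moves", "kwargs": {
  "rows": [0,0,0,0.2,0.1,0,1,0,0,0,0.4,0.15,0,1,0,0,0,0.4,0.15,0,1]
}}

```text
clock: 4.78
eef_pos: [0.5962, -0.2154, 0.0621]
tcp_rot: [-0.115, -0.694, -0.116, 0.702]
wrist_force: [-12.2, -3.5, 6.5]
width: 0.0001
```

>>> {"fn": "apply_moves", "kwargs": {
  "rows": [0,0,0,0.2,0.1,0,1,0,0,0,0.4,0.15,0,1,0,0,0,0.4,0.15,0,1]
}}

```text
clock: 5.15
eef_pos: [0.5962, -0.2154, 0.0621]
tcp_rot: [-0.115, -0.691, -0.116, 0.705]
wrist_force: [-17.7, -4.3, 11.7]
width: 0.0003
```

The tool stopped advancing while the force rose to about 18 N, so the drawer is against its stop. I'll back off and look.

>>> {"fn": "apply_moves", "kwargs": {
  "rows": [0,0,0,-2,-0.7,0,1,0,0,0,-5,-1.7,0,1,0,0,0,-7,-2.4,2,1,0,0,0,-7,-2.4,8,0,0,0,0,-7,-2.4,14,-0.04]
}}

```text
clock: 5.78
eef_pos: [0.5369, -0.2346, 0.2039]
tcp_rot: [0.117, 0.698, 0.118, -0.696]
wrist_force: [1.6, -0.4, 0.3]
width: 0.0161
```

>>> {"fn": "apply_moves", "kwargs": {
  "rows": [0,0,-0.1,0,3,3,-0.04,0,0,-0.2,1,8,3,-0.04,0,0,-0.25,2,14,3,-0.04,0,0,-0.3,3,20,3,-0.04,0,0,-0.35,4,26,3,-0.04]
}}

```text
clock: 6.4
eef_pos: [0.5767, 0.028, 0.2328]
tcp_rot: [-0.007, 0.708, -0.005, -0.706]
wrist_force: [0.6, 0.2, 0.2]
width: 0.0483
```

```bash
python3 - <<'E'
from meas import *
c=cam('top'); s=c['state']; print(s['clock'],s['eef_pos'],s['width'],s['wrist_force'])
for a,ce,m in blobs(c,(105,150,60),(125,255,255),(335,140,415,215))[:1]:
    p=cv2.boxPoints(cv2.minAreaRect(np.argwhere(m)[:,::-1].astype(np.float32))); print([at(c,q,.08)[:2] for q in p])
cv2.imwrite('pics/home.png',cv2.resize(np.ascontiguousarray(c['pixels'][90:220,170:420,::-1]),None,fx=3,fy=3,interpolation=cv2.INTER_CUBIC))
E
```

```text
6.4 [0.5767 0.028  0.2328] 0.04829718410335527 [0.6008 0.2085 0.2078]
[array([ 0.5916, -0.1339]), array([ 0.6395, -0.2777]), array([ 0.6234, -0.2819]), array([ 0.5757, -0.1384])]
```

View pics/home.png

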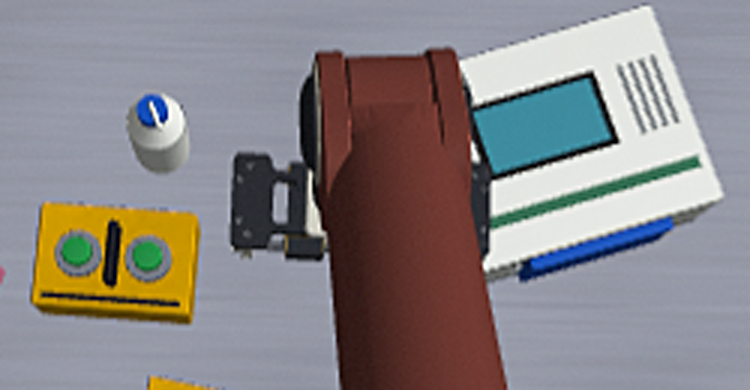

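The drawer front now lies against the housing, with only the blue strip from (523,272) to (670,222) showing. Next I go above the pod.

>>> {"fn": "apply_moves", "kwargs": {
  "rows": [0,0,-0.01,0.4,5,0,-0.04,0,0,-0.02,0.8,10.5,0,-0.04,0,0,-0.03,1.2,16,0,-0.04,0,0,-0.035,1.7,20,0,-0.04,0,0,-0.035,1.7,21.3,0,-0.04]
}}

```text
clock: 7.08
eef_pos: [0.5918, 0.2422, 0.232]
tcp_rot: [0.018, -0.707, 0.015, 0.707]
wrist_force: [-0.4, -0.6, -0.3]
width: 0.048
```

>>> {"fn": "apply_moves", "kwargs": {
  "rows": [0,0,0,0,0,0,-0.04,0,0,0,0,0,0,-0.04]
}}

```text
clock: 7.32
eef_pos: [0.5932, 0.234, 0.2323]
tcp_rot: [-0.019, 0.707, -0.021, -0.707]
wrist_force: [0.1, -0.8, 0.1]
width: 0.0483
```

```bash
python3 - <<'E'
from meas import *
c=cam('wrist'); s=c['state']; print(s['clock'],s['eef_pos'],s['width'],s['wrist_force'])
q=s['tcp_rot'];print(R.from_quat([q[1],q[2],q[3],q[0]]).as_matrix())
for a,ce,m in blobs(c,(50,90,40),(85,255,255),(0,0,512,384))[:4]: print(a,ce,at(c,ce,.078))
c2=cam('scene')
for a,ce,m in blobs(c2,(50,90,40),(85,255,255),(250,205,320,262))[:4]: print('scene',a,ce,at(c2,ce,.078))
cv2.imwrite('pics/pod.png',np.ascontiguousarray(c['pixels'][:,:,::-1]))
E
```

```text
7.325 [0.5932 0.234  0.2323] 0.04827222894469687 [ 0.1016 -0.7561  0.0882]
[[ 0.0005 -0.0566 -0.9984]
 [-0.0015 -0.9984  0.0566]
 [-1.      0.0015 -0.0006]]
715 [211.7105 177.628 ] [0.5936 0.2735 0.078 ]
691 [284.7294 177.5022] [0.59   0.2076 0.078 ]
665 [ 76.4932 223.8271] [0.5555 0.4088 0.078 ]
656 [ 13.1951 205.8369] [0.577  0.4702 0.078 ]
scene 80 [292.9875 229.625 ] [0.5963 0.2754 0.078 ]
scene 74 [273.973  216.4324] [0.5924 0.2094 0.078 ]
```

View pics/pod.png

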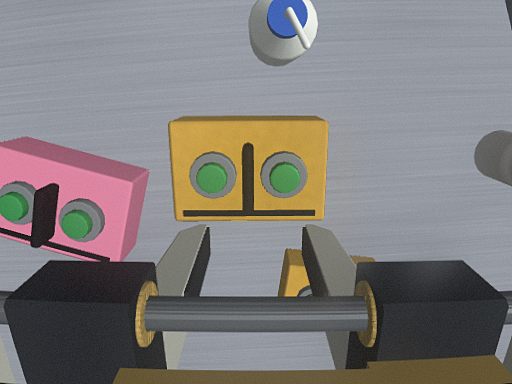

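The wrist view shows the large yellow pod between the fingers, with keys at (212,178) and (285,178) and the rib between them at (248,178). The pink one is well to the left and the small yellow one is hidden below. All three cameras agree on the keys' midpoint within 2 mm.

>>> {"fn": "apply_moves", "kwargs": {
  "rows": [0,0,0,0,0.7,-4,-0.04,0,0,0,0,0.7,-8,-0.04,0,0,0,0,0.7,-11,-0.04,0,0,0,0,0.7,-12.2,-0.04,0,0,0,0,0.7,-12.2,-0.04]
}}

```text
clock: 8.05
eef_pos: [0.5928, 0.243, 0.11]
tcp_rot: [0.019, -0.707, 0.019, 0.707]
wrist_force: [-0.1, 0.2, 0.3]
width: 0.0485
```

```bash
python3 - <<'E'
from meas import *
c=cam('wrist'); s=ctrl.get_state(); print(s['clock'],s['eef_pos'],s['width'],s['wrist_force'],s['tcp_rot'])
cv2.imwrite('pics/near.png',np.ascontiguousarray(c['pixels'][:,:,::-1]))
for a,ce,m in blobs(c,(50,90,40),(85,255,255),(150,150,400,384))[:3]: print(a,ce,at(c,ce,.078))
E
```

```text
8.1 [0.5935 0.2435 0.111 ] 0.048313537843186115 [0.1283 0.4362 1.6213] [-0.0193  0.7074 -0.0189 -0.7063]
1059 [205.9962 224.2059] [0.5975 0.2706 0.078 ]
861 [319.3577 222.043 ] [0.5953 0.2071 0.078 ]
```

View pics/near.png

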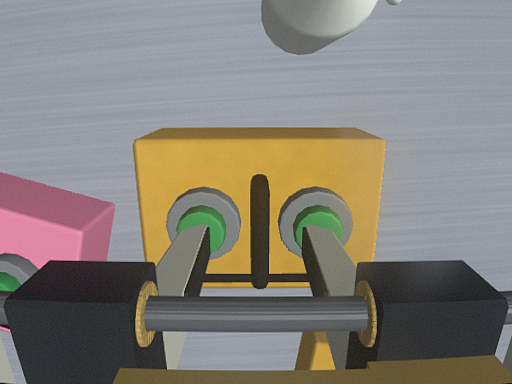

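The tips are over both keys and the rib is clear between them. The fingers sit about 2 mm too far to +y, so I'll correct that and press slowly.

>>> {"fn": "apply_moves", "kwargs": {
  "rows": [0,0,0,0,-0.2,-0.6,-0.04,0,0,0,0,-0.2,-1.0,-0.04,0,0,0,0,-0.2,-1.3,-0.04,0,0,0,0,-0.2,-1.5,-0.04,0,0,0,0,-0.2,-1.6,-0.04]
}}

```text
clock: 8.72
eef_pos: [0.5932, 0.2416, 0.0954]
tcp_rot: [-0.019, 0.707, -0.019, -0.706]
wrist_force: [-1.5, -1.2, 8.0]
width: 0.0481
```

>>> {"fn": "apply_moves", "kwargs": {
  "rows": [0,0,0,0,0,-0.1,-0.04,0,0,0,0,0,-0.2,-0.04,0,0,0,0,0,-0.3,-0.04,0,0,0,0,0,-0.4,-0.04,0,0,0,0,0,-0.5,-0.04]
}}

```text
clock: 9.35
eef_pos: [0.5933, 0.2416, 0.0951]
tcp_rot: [-0.019, 0.708, -0.019, -0.706]
wrist_force: [-9.3, -4.5, 30.7]
width: 0.0482
```

```bash
python3 - <<'E'
from meas import *
s=ctrl.get_state(); print(s['clock'],s['eef_pos'],s['wrist_force'],s['torque'])
c=cam('wrist'); d=cam('scene')
a=c['pixels'][130:300,130:390,::-1]; b=d['pixels'][190:270,230:330,::-1]
cv2.imwrite('pics/press.png',np.hstack([cv2.resize(np.ascontiguousarray(a),(440,320),interpolation=cv2.INTER_CUBIC),cv2.resize(np.ascontiguousarray(b),(360,320),interpolation=cv2.INTER_CUBIC)]))
E
```

```text
9.35 [0.5933 0.2416 0.0951] [-9.3264 -4.5244 30.6706] [-0.9881  2.0205  0.0021]
```

View pics/press.png

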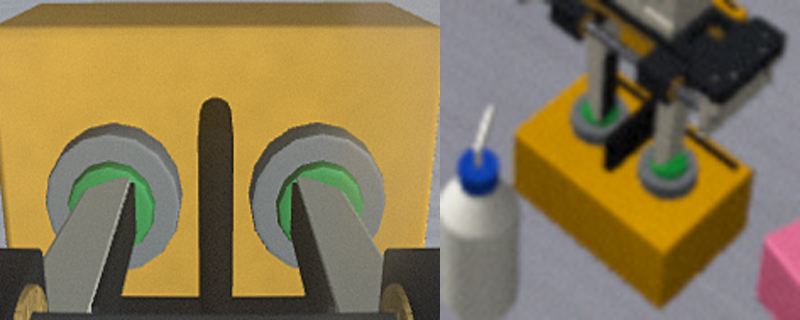

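Both tips are on the keys, but the tool stopped 4 mm higher than expected. I'll overlay the modelled key circles for up and down on the close picture to see whether the keys are down.

```bash
cat > ov.py <<'E'
from meas import *
c=cam('wrist'); s=c['state']; q=s['tcp_rot']; W=R.from_quat([q[1],q[2],q[3],q[0]]); T=np.array(c['mount'])
print(s['clock'],s['eef_pos'],s['wrist_force'],T[:3,3])
def proj(P):
    P=(W.inv().apply(np.atleast_2d(P)-s['eef_pos'])-T[:3,3])@T[:3,:3]
    u=P[:,:2]/P[:,2:]; u=u*(1+c['k1']*(u**2).sum(1,keepdims=True))
    return u*[c['fx'],c['fy']]+[c['cx'],c['cy']]
t=np.linspace(0,2*np.pi,60); S=4; x0,y0,x1,y1=150,180,350,290
im=cv2.resize(np.ascontiguousarray(c['pixels'][y0:y1,x0:x1,::-1]),None,fx=S,fy=S,interpolation=cv2.INTER_CUBIC)
def dr(P,col): cv2.polylines(im,[np.int32((proj(P)-[x0,y0]+.5)*S)],True,col,1)
def key(m,yaw,dz=0):
  y=np.array([-np.sin(yaw),np.cos(yaw)])
  for sg in(1,-1):
    k=np.array(m)+sg*.033*y
    for r,z,col in((.022,.072,(255,255,0)),(.014,.072,(0,0,255)),(.014,.078,(255,0,255))):
      dr(np.c_[k[0]+r*np.cos(t),k[1]+r*np.sin(t),0*t+z+dz],col)
E
python3 - <<'E'
from ov import *
key((.593,.2413),-.055)
w=s['width']/2
for sg in(1,-1):  # tip rectangles
  P=np.array([[.019,sg*a,b] for a,b in((w,.0075),(w,-.0075),(w+.0175,-.0075),(w+.0175,.0075))])
  dr(W.apply(P)+s['eef_pos'],(0,255,255))
cv2.imwrite('pics/ov.png',im)
E
```

```text
9.45 [0.5933 0.2416 0.0951] [-7.8007 -3.7497 27.7755] [-0.1477  0.     -0.0772]
```

View pics/ov.png

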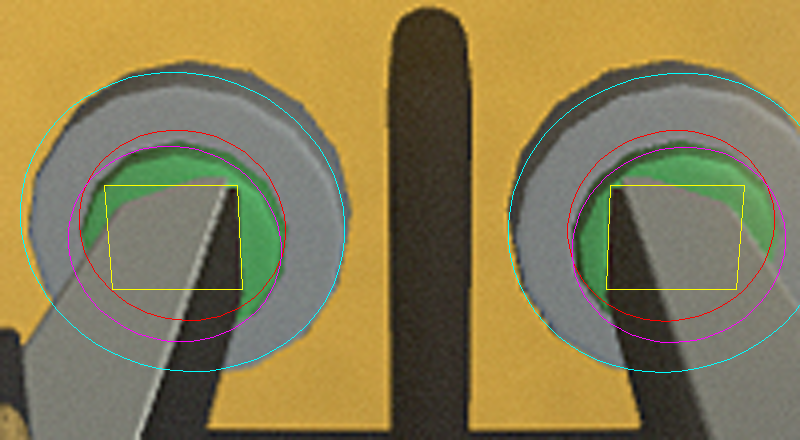

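```bash
python3 - <<'E'
import cv2,numpy as np
a=cv2.imread('pics/near.png'); 
from meas import *
c=cam('wrist'); b=np.ascontiguousarray(c['pixels'][:,:,::-1]); s=c['state']; print(s['clock'],s['eef_pos'],s['wrist_force'])
f=lambda i,x0,y0:cv2.resize(np.ascontiguousarray(i[y0:y0+75,x0:x0+100]),None,fx=4,fy=4,interpolation=cv2.INTER_CUBIC)
p=f(cv2.imread('pics/pod.png'),198,145)
cv2.imwrite('pics/cmp.png',np.vstack([np.hstack([f(a,155,180),f(a,265,180)]),np.hstack([f(b,150,185),f(b,270,185)])]))
E
```

```text
9.5 [0.5933 0.2416 0.0951] [-7.6105 -3.392  27.9561]
```

View pics/cmp.png

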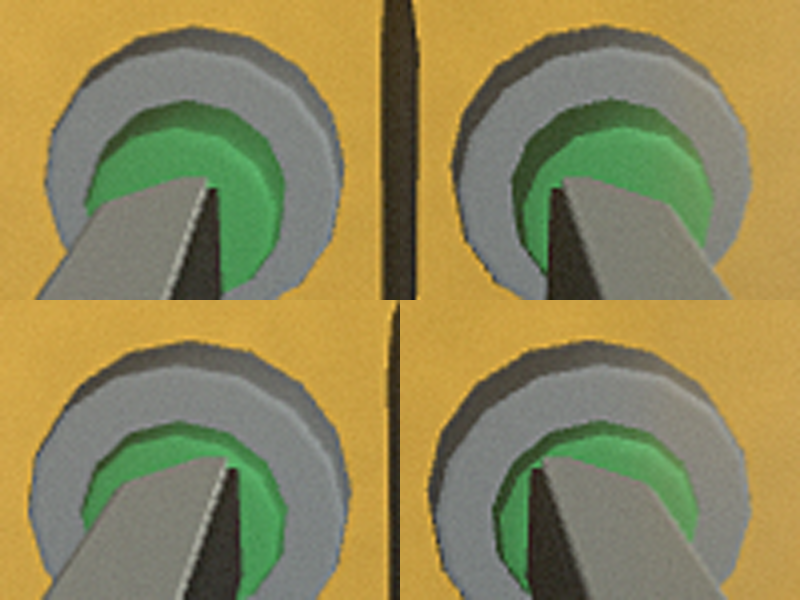

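Compared with the unpressed view (top), the dark side wall of both keys has shrunk equally to about the width of the bevel. The force also went to 8 N (2 × 4 N) before a hard stop, so both keys are down. I'll ease the force a little and hold.

>>> {"fn": "apply_moves", "kwargs": {
  "rows": [0,0,0,0,0,0.1,-0.04,0,0,0,0,0,0.2,-0.04,0,0,0,0,0,0.2,-0.04,0,0,0,0,0,0.2,-0.04,0,0,0,0,0,0.2,-0.04]
}}

```text
clock: 10.18
eef_pos: [0.5933, 0.2416, 0.0952]
tcp_rot: [-0.019, 0.708, -0.019, -0.706]
wrist_force: [-4.0, -2.6, 19.1]
width: 0.0486
```

>>> {"fn": "apply_moves", "kwargs": {
  "rows": [0,0,0,0,0,0,-0.04,0,0,0,0,0,0,-0.04,0,0,0,0,0,0,-0.04,0,0,0,0,0,0,-0.04,0,0,0,0,0,0,-0.04]
}}

```text
clock: 10.8
eef_pos: [0.5933, 0.2416, 0.0952]
tcp_rot: [-0.019, 0.708, -0.019, -0.706]
wrist_force: [-4.7, -2.3, 19.1]
width: 0.0484
```

>>> {"fn": "apply_moves", "kwargs": {
  "rows": [0,0,0,0,0,0,-0.04,0,0,0,0,0,0,-0.04,0,0,0,0,0,0,-0.04,0,0,0,0,0,0,-0.04,0,0,0,0,0,0,-0.04]
}}

```text
clock: 11.42
eef_pos: [0.5933, 0.2416, 0.0952]
tcp_rot: [-0.019, 0.708, -0.019, -0.706]
wrist_force: [-4.9, -3.4, 19.3]
width: 0.0483
```

>>> {"fn": "apply_moves", "kwargs": {
  "rows": [0,0,0,0,0,0,-0.04,0,0,0,0,0,0,-0.04,0,0,0,0,0,0,-0.04,0,0,0,0,0,0,-0.04,0,0,0,0,0,0,-0.04]
}}

```text
clock: 12.05
eef_pos: [0.5933, 0.2416, 0.0953]
tcp_rot: [-0.019, 0.708, -0.019, -0.706]
wrist_force: [-4.6, -3.0, 19.1]
width: 0.0481
```

>>> {"fn": "apply_moves", "kwargs": {
  "rows": [0,0,0,0,0,0.2,-0.04,0,0,0,0,0,0.3,-0.04,0,0,0,0,0,0.3,-0.04]
}}

```text
clock: 12.42
eef_pos: [0.5932, 0.2416, 0.0957]
tcp_rot: [-0.019, 0.707, -0.019, -0.706]
wrist_force: [-1.3, -1.0, 6.9]
width: 0.0482
```

Now I'll rise in small steps and check the force against the height. The keys' springs should fade over about 6 mm.

>>> {"fn": "apply_moves", "kwargs": {
  "rows": [0,0,0,0,0,0.1,-0.04,0,0,0,0,0,0.1,-0.04]
}}

```text
clock: 12.68
eef_pos: [0.5932, 0.2416, 0.0965]
tcp_rot: [-0.019, 0.707, -0.019, -0.706]
wrist_force: [-0.6, -2.6, 5.8]
width: 0.0485
```

>>> {"fn": "apply_moves", "kwargs": {
  "rows": [0,0,0,0,0,0.1,-0.04,0,0,0,0,0,0.1,-0.04]
}}

```text
clock: 12.92
eef_pos: [0.5932, 0.2416, 0.0973]
tcp_rot: [-0.019, 0.707, -0.019, -0.706]
wrist_force: [-1.3, -0.0, 6.2]
width: 0.0483
```

>>> {"fn": "apply_moves", "kwargs": {
  "rows": [0,0,0,0,0,0.1,-0.04,0,0,0,0,0,0.1,-0.04]
}}

```text
clock: 13.18
eef_pos: [0.5932, 0.2416, 0.0982]
tcp_rot: [-0.019, 0.707, -0.019, -0.706]
wrist_force: [-0.4, -0.6, 5.6]
width: 0.0484
```

>>> {"fn": "apply_moves", "kwargs": {
  "rows": [0,0,0,0,0,0.2,-0.04,0,0,0,0,0,0.2,-0.04]
}}

```text
clock: 13.42
eef_pos: [0.5932, 0.2416, 0.0996]
tcp_rot: [-0.019, 0.707, -0.019, -0.706]
wrist_force: [-0.4, -0.6, 3.5]
width: 0.0479
```

>>> {"fn": "apply_moves", "kwargs": {
  "rows": [0,0,0,0,0,0.3,-0.04,0,0,0,0,0,0.3,-0.04]
}}

```text
clock: 13.68
eef_pos: [0.592, 0.2424, 0.1016]
tcp_rot: [0.019, -0.706, 0.018, 0.707]
wrist_force: [0.1, 1.0, 0.1]
width: 0.0483
```

The spring force faded from 7 N to 0 between z = 0.0955 and 0.1015, a full 6 mm of travel, so both keys had been fully down. I'll retreat and do the last check.

>>> {"fn": "apply_moves", "kwargs": {
  "rows": [0,0,0,0,0,2,-0.04,0,0,0,0,0,7,-0.04,0,0,0,0,0,12,-0.04,0,0,0,0,0,14,-0.04,0,0,0,0,0,14,-0.04]
}}

```text
clock: 14.3
eef_pos: [0.5929, 0.2427, 0.2433]
tcp_rot: [-0.019, 0.708, -0.018, -0.706]
wrist_force: [-0.7, 0.2, -1.3]
width: 0.0482
```

```bash
python3 - <<'E'
from meas import *
c=cam('scene'); s=c['state']; print(s['clock'],s['eef_pos'],s['wrist_force'])
for k in('wash_bottle','jar','beaker'): print(k,[(np.round(d['confidence'],2),at(c,d['uv'],0)[:2]) for d in ctrl.place_of('scene',k)[:1]])
cv2.imwrite('pics/end.png',cv2.resize(np.ascontiguousarray(c['pixels'][110:285,80:345,::-1]),None,fx=3,fy=3,interpolation=cv2.INTER_CUBIC))
E
```

```text
14.3 [0.5929 0.2427 0.2433] [-0.7416  0.1641 -1.2621]
wash_bottle []
jar [(np.float64(0.75), array([ 0.5762, -0.0562]))]
beaker [(np.float64(0.54), array([ 0.3716, -0.0083]))]
```

View pics/end.png

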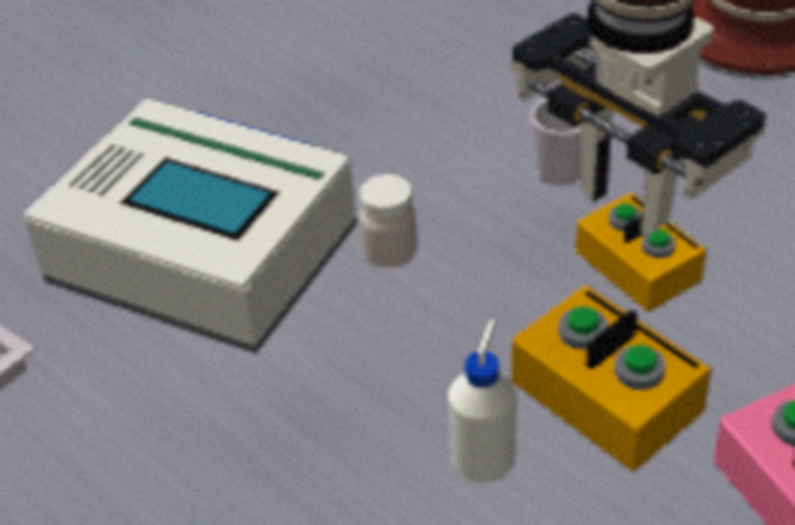

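The keys are up, the drawer is home and everything stands. The networks' jar and beaker fixes differ by 10–30 mm from the first ones, so I'll compare the pixels before handing in.

```bash
python3 - <<'E'
from meas import *
a=cv2.imread('pics/scene0.png'); b=np.ascontiguousarray(cam('scene')['pixels'][:,:,::-1])
for n,(x0,y0,x1,y1) in dict(bottle=(228,215,256,272),jar=(198,165,220,200),beaker_low=(255,155,274,173)).items():
    r=cv2.matchTemplate(b[y0-8:y1+8,x0-8:x1+8],a[y0:y1,x0:x1],cv2.TM_CCOEFF_NORMED); _,v,_,l=cv2.minMaxLoc(r); print(n,round(v,2),'shift',l[0]-8,l[1]-8)
ctrl.hand_in(); print(ctrl.get_state()['clock'])
E
```

```text
bottle 1.0 shift 0 0
jar 1.0 shift 0 0
beaker_low 0.98 shift 0 0
the job is handed in; nothing more can be done
the job is handed in; nothing more can be done
```

The drawer is fully home and both green keys of the larger yellow pod were pressed together, held and released. The job was handed in at about 14.5 s; no verdict is reported.

- **Drawer:** I pushed it in slowly with the closed fingers until they stopped advancing and the force rose to about 18 N. The view from above then showed its front against the housing.
- **Keys:** One fingertip pressed each key, and both stayed down from about 8.8 to 12.3 s.
    - As I let go, the spring force faded from about 7 N to zero over 6 mm, so both had been fully down.
    - The last picture shows both keys up.
- **Bystanders:** Comparing the scene picture with the first one shows no pixel shift of the wash bottle, jar or beaker.

**Checks that disagreed:**
- The keys bottomed out with the tool about 4 mm higher than the stated fingertip length implies.
- In the last picture the networks missed the wash bottle. They also placed the jar about 14 mm and the beaker about 28 mm from their first fixes. The pixel comparison contradicts this, so I took it as network error.

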